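# Ease the nipping press off by one turn

## Robot

A 7-joint arm with a two-finger parallel gripper is mounted at the origin on the work surface. World frame = base frame: x ahead of the robot, y to its left, z up, the work surface at z = 0. Lengths are in m, angles in degrees, forces in N, time in s.
With the tool pointing down it reaches from about 0.4 to 0.875 m from the base axis. Payload 4.4 kg.
Tool frame: the origin (TCP) lies midway between the tips of the shut fingers; the grasp point (between the pads) lies 19 mm behind it; y points along the fingers, z is the direction in which the jaws open and shut, and the axes are right-handed (so a half turn about y gives the same grasp; the last joint's range is limited). The gripper opens to 85 mm and grips with 20 to 120 N. Pads are 22 mm wide; open, the fingers measure 114 mm over their backs; the gripper's body (76 mm by 85 mm) begins 54 mm behind the grasp point. The pads swing forward as they close: fully open they stand 13 mm farther back than shut.
Start: joints at [-78.083, 36.005, 2.206, 86.941, -1.547, 57.084, -1.146], TCP at [0.176, 0.626, 0.231] pointing down, gripper open.
Joint ranges: [-175.42, 175.42], [-21.48, 121.26], [-71.46, 75.88], [10.55, 141.38], [-63.04, 243.04], [13.31, 113.54], [-168.57, 168.57]. Speed limits (degrees/s): [147.25, 147.25, 180, 180, 180, 180, 180].

## Interface

Orientations are given as a 3x3 rotation matrix whose columns are the frame's x, y, z axes.
In Python, from station import env, imaging, finish_job, telemetry gives the robot as it stands. Calls block until the motion is done:
- env.move_to(position, orientation): joint-space move of the TCP to a pose.
- env.movel(position, rotation=None, rate=0.15): straight line of the TCP; rotation=None keeps the orientation; rate is the mean speed in m/s.
- env.move_j(angles): joint-space move.
- env.gripper_to(opening, strength=None): opening from 0.0 (shut) to 1.0 (fully open); strength is the grip in N (None keeps the last); returns when the fingers have stopped.
- env.pause(seconds).
- env.inverse_kinematics(position, orientation): joint angles nearest the present ones, or None.
- imaging.read_camera(name): name is "scene" or "top" or "wrist"; returns a dict with "img" (384x512x3 uint8, red, green, blue), "fx", "fy", "cx", "cy" (pixels), "R" (3x3) and "t" (3): a world point X has camera coordinates R X + t; the wrist camera has in their place "T_tool_cam" (4x4, takes a point from camera to tool coordinates, whose origin is the TCP and whose axes are the tool frame's). Camera axes: x right, y down, z forward; pixel columns grow to the right and rows downward; lengths in m; the calibration is good to about 2 mm. The wrist camera is an equidistant fisheye: a pixel r from the principal point sees the ray r / f radians off the axis. A picture is of the moment at which its call begins: read the wrist's pose just before it. There is no depth.
A pose or a line that the arm cannot do raises env.IKError and nothing moves.
- finish_job(): hands the job in, once; it reports no verdict.
Readings, each from a call of its own:
- telemetry.get_time_s(): time.
- telemetry.get_joints(): joint angles.
- telemetry.get_qvel(): joint speeds.
- telemetry.get_joint_torque(): joint torques, N m.
- telemetry.get_eef_pos(): TCP position.
- telemetry.get_eef_rot(): TCP orientation.
- telemetry.get_ft_force(): force on the tool from outside, world axes, zero at the start.
- telemetry.get_ft_torque(): the same for the moment, N m.
- telemetry.get_grip_width(): opening from 0.0 (shut) to 1.0 (fully open).
Only numpy, scipy, OpenCV 4.12 (cv2) and the standard library are available. Lean on these libraries where they do the work, as an engineer would, in place of code of your own. Each camera call takes 0.05 s, during which the arm holds its last target.

## Task

The album in the nipping press has had its pressing time. Let the press up by exactly one full turn: with your fingertips, push the red handle of the hand wheel round counter-clockwise (seen from above) until it is back over the place where it began, then take the hand away. Push it, never take it between the fingers, and leave the album, its boards and everything else on the table where they are.

Things in the scene. Friction and masses are not known exactly. Their poses are not given: they have to be found in the camera images.
- wheel (a joint): angle of the press's horizontal hand wheel about its vertical screw, rad; grows counter-clockwise seen from above, which raises the platen (and wheel and handle with it) 6 mm a turn. It starts between 0.05 and 1.25 at a value that differs each time; one full turn adds 6.283. Lower stop at -0.05 (platen on the boards), upper stop at 18. The wheel is stiff: it needs about 5 to 6 N at the handle and stays where it is left.
- wheel_centre (a point): the wheel's axis at mid-height of its rim, 0.255 m above the table at angle 0. The wheel has a bright steel rim (bar 18 mm thick, centre line 100 mm from the axis, top 9 mm above this point), four dark level spokes no higher than the rim, and a hub 48 mm across whose nut rises 26 mm above this point. Nothing else reaches the height of the rim: the blue bridge of the press under the wheel tops out about 0.235 m above the table.
- handle: the red revolving handle, standing upright on the rim at the end of one spoke, 100 mm from the wheel's axis; a round grip 50 mm tall and 25 mm thick that spins freely on its pin. Its origin is the centre of its lower end (15 mm above wheel_centre, 6 mm above the top of the rim); z points up to its top, x and y mean nothing as it spins.
- press: the blue bench press, fixed to the table: base 250 mm (x) by 350 mm (y), two steel columns at y = +-152 mm, bridge along y over the middle. Origin under the middle of its base, straight below the wheel's axis.
- album: red album, 160 x 215 x 42 mm, lying in the press between two plywood boards; leave it. Origin at the centre of its underside.
- board_low: plywood pressing board 185 x 245 x 10 mm under the album; leave it. Origin at the centre of its underside.
- board_up: plywood pressing board 185 x 245 x 10 mm on the album, under the platen; leave it. Origin at the centre of its underside.
- weight_a: brass knobbed weight, 52 mm across, 60 mm tall, standing by the press; leave it. Origin at the centre of its underside.
- weight_b: the second brass weight, as weight_a; leave it.
- jar: closed jar 64 mm across, 85 mm tall, standing by the press; leave it. Origin at the centre of its underside.
- tape: yellow roll of tape 96 mm across, 25 mm tall, lying flat by the press; leave it. Origin at the centre of its underside.
- brush: brush lying on the table beside the press, less than 35 mm tall; leave it. Origin near its middle, x along it.

How it is judged (in metres and radians):
On the way, in this order (a step that is already met when the one before it is completed fails the run):
1. the wheel is on its way round (past 2.2 rad), the fingers pushing on the handle (value of joint wheel above 2.2 rad and contact force between the fingers and handle above 0.3 N).
2. the wheel is past 4.4 rad, the fingers still pushing on the handle (value of joint wheel above 4.4 rad and contact force between the fingers and handle above 0.3 N).
At the end, for the whole second after the job is handed in: The wheel has gone round once counter-clockwise and stands still, its handle within 24 mm of where it began (6 mm of that is the rise of the screw, so about 13 degrees either way); album and boards have not moved more than 10 mm (value of joint wheel between 6 and 7.8 rad and distance of handle from where it was at the start of the episode below 0.024 m and velocity of joint wheel between -0.05 and 0.05 rad/s and distance of each of album, board_low, board_up from where it was at the start of the episode below 0.01 m); the robot touches nothing.
It fails at once if the handle is taken between the fingers (the grasp point comes within 14 mm of the handle's axis, below or just above its top) (horizontal distance between the grasp point and handle below 0.014 m and z of the grasp point in the frame of handle between -0.02 and 0.062 m).
It fails at once if the wheel is run far past one turn (beyond 8.4 rad) (value of joint wheel above 8.4 rad).
It fails at once if the album or a board is shifted or lifted by more than 15 mm (distance of any of album, board_low, board_up from where it was at the start of the episode above 0.015 m).
It fails at once if a weight, the jar, the tape or the brush is shifted or lifted by more than 20 mm (distance of any of weight_a, weight_b, jar, tape, brush from where it was at the start of the episode above 0.02 m).
It also fails if it takes over 61 s, if anything falls off the work surface, if the arm or the gripper's body presses on something with over 40 N, if the wrist force passes 120 N, or if a joint passes its speed limit or range.

## Working session

There is one attempt and no reset: what is moved stays moved. The work goes in short steps, each a Python script; the robot and the scene stay as the last script left them, time stands still between calls to the robot, and variables do not carry over. Pictures are saved under pics/ and viewed, and the job is handed in when it is done.

```bash
mkdir -p pics; ls; python3 - <<'E'
from station import env, imaging, finish_job, telemetry
import cv2,numpy as np
for n in ["scene","top","wrist"]:
    c=imaging.read_camera(n); cv2.imwrite(f"pics/{n}0.png",c["img"][:,:,::-1])
    print(n,{k:(np.round(v,4).tolist()) for k,v in c.items() if k!="img"})
print(telemetry.get_time_s(),telemetry.get_eef_pos(),telemetry.get_eef_rot(),telemetry.get_grip_width())
E
```

```text
pics
scene {'fx': 365.889, 'fy': 365.889, 'cx': 258.0186, 'cy': 195.7384, 'R': [[0.8032, 0.5952, 0.0253], [0.3372, -0.4193, -0.8429], [-0.4911, 0.6855, -0.5375]], 't': [-0.4698, -0.0022, 1.4539]}
top {'fx': 384.7257, 'fy': 384.7257, 'cx': 265.5921, 'cy': 187.5013, 'R': [[-0.0081, -0.9999, 0.0129], [-0.9936, 0.0065, -0.1128], [0.1127, -0.0137, -0.9935]], 't': [0.0687, 0.5312, 1.1994]}
wrist {'fx': 297.3186, 'fy': 297.3186, 'cx': 255.5588, 'cy': 190.9472, 'T_tool_cam': [[0.0, 0.9534, 0.3018, -0.077], [-0.0, -0.3018, 0.9534, -0.1428], [1.0, -0.0, -0.0, 0.0003], [0.0, 0.0, 0.0, 1.0]]}
0.15 [0.17559508 0.62534524 0.23061739] [[ 9.62750693e-01 -3.51227161e-04  2.70390422e-01]
 [-2.70390647e-01 -1.39906992e-03  9.62749677e-01]
 [ 4.01512699e-05 -9.99998960e-01 -1.44192407e-03]] 0.9957200259460156
```

View pics/scene0.png

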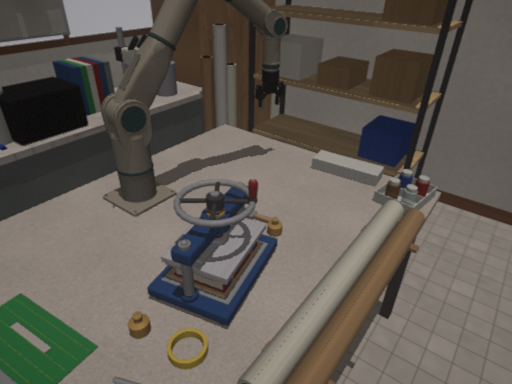

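View pics/top0.png

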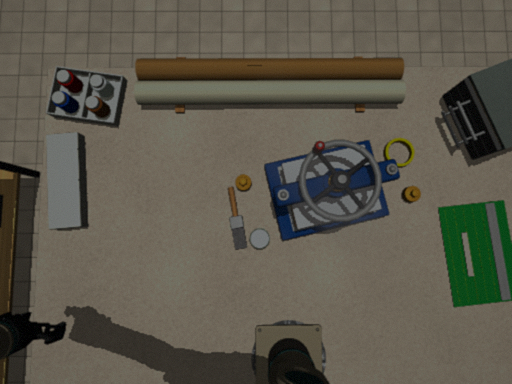

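The scene view shows the press wheel with its red handle near (253,190). In the top view the hub is near (341,180) and the handle near (320,146). Next I'll measure the rim and the handle.

```bash
cat > h.py <<'E'
import numpy as np, cv2
def ray(c,u,v):
    d=np.array([(u-c["cx"])/c["fx"],(v-c["cy"])/c["fy"],1.]); R=np.array(c["R"]);t=np.array(c["t"])
    return -R.T@t, R.T@d
def onz(c,u,v,z):
    o,d=ray(c,u,v); return o+d*(z-o[2])/d[2]
def proj(c,X):
    p=np.array(c["R"])@X+np.array(c["t"]); return c["fx"]*p[0]/p[2]+c["cx"],c["fy"]*p[1]/p[2]+c["cy"]
def redmask(im):
    h=cv2.cvtColor(im,cv2.COLOR_RGB2HSV); 
    return (((h[...,0]<8)|(h[...,0]>172))&(h[...,1]>110)&(h[...,2]>60)).astype(np.uint8)
def blobs(c):
    n,l,s,ce=cv2.connectedComponentsWithStats(redmask(c["img"])); return [(s[i].tolist(),ce[i].round(1).tolist()) for i in range(1,n) if s[i,4]>15]
E
python3 - <<'E'
from station import imaging
import cv2,numpy as np
from h import *
for n,(x0,y0,x1,y1) in {"top":(255,125,430,250),"scene":(150,150,310,310)}.items():
    c=imaging.read_camera(n); print(n,blobs(c))
    cv2.imwrite(f"pics/{n}1.png",cv2.resize(c["img"][y0:y1,x0:x1,::-1],None,fx=4 if n=="top" else 3.7,fy=4 if n=="top" else 3.7,interpolation=cv2.INTER_CUBIC))
    # rim: low sat, bright
E
```

```text
top [([58, 71, 15, 15, 36], [67.7, 79.0]), ([315, 141, 10, 9, 46], [319.3, 144.9])]
scene [([73, 58, 23, 7, 46], [84.7, 60.9]), ([417, 179, 13, 18, 112], [422.7, 187.9]), ([249, 180, 8, 19, 127], [252.4, 188.8]), ([210, 284, 15, 9, 25], [219.2, 289.1])]
```

View pics/top1.png

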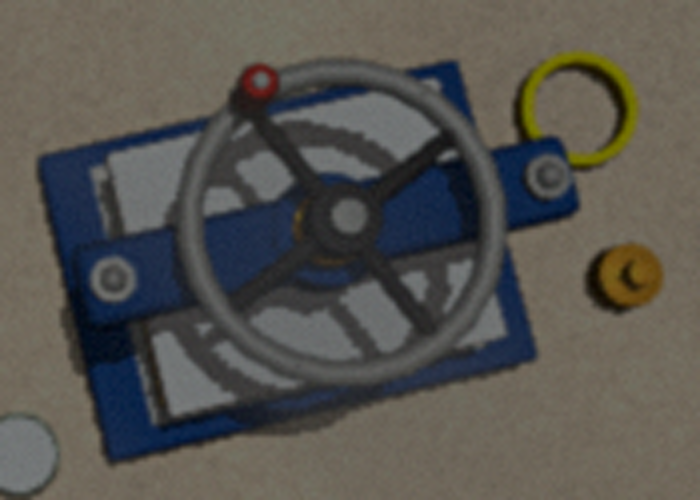

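View pics/scene1.png

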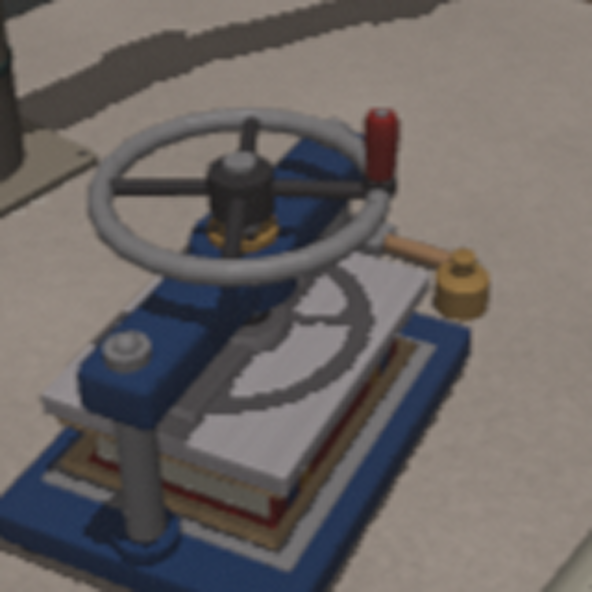

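```bash
python3 - <<'E'
from station import imaging,telemetry
from h import *
T=imaging.read_camera("top");S=imaging.read_camera("scene")
cen=onz(T,340.5,180.4,.256); print("rim c",cen, "hub", onz(T,255+348/4,125+215/4,.281), "hubS",onz(S,150+240/3.7,150+160/3.7,.281))
hT=onz(T,319.8,145.4,.32); print("h top",hT)
print("h top scene",onz(S,150+383/3.7,150+110/3.7,.318))
print("handle mid tri: ",onz(S,252.8,188.8,.296))
print("radius",np.linalg.norm((hT-cen)[:2]))
def circ(c,cen,r,col,im):
    for a in np.linspace(0,2*np.pi,180):
        u,v=proj(c,cen+r*np.array([np.cos(a),np.sin(a),0])); cv2.circle(im,(int(u*4),int(v*4)),1,col,-1)
for n,c in (("t",T),("s",S)):
    im=cv2.resize(c["img"][:,:,::-1],None,fx=4,fy=4,interpolation=cv2.INTER_CUBIC)
    C=cen.copy(); circ(c,C,.109,(0,255,0),im); circ(c,C,.091,(0,255,0),im)
    u,v=proj(c,C); im=im[int(v*4)-240:int(v*4)+240,int(u*4)-300:int(u*4)+300]
    cv2.imwrite(f"pics/ov_{n}.png",im)
for n,(u,v) in dict(wa=(244,183),wb=(412,194),jar=(260,239)).items(): print(n,onz(T,u,v,.05))
print(onz(T,281,194,.23),onz(T,392,169,.23))
E
```

```text
rim c [ 0.52343006 -0.12810713  0.256     ] hub [ 0.52437445 -0.12679823  0.281     ] hubS [ 0.5305891  -0.12783753  0.281     ]
h top [ 0.60254704 -0.06597325  0.32      ]
h top scene [ 0.60456529 -0.05961711  0.318     ]
handle mid tri:  [ 0.60883787 -0.06764688  0.296     ]
radius 0.10059878361751916
wa [0.54409711 0.13279534 0.05      ]
wb [ 0.50576592 -0.39610229  0.05      ]
jar [0.36919437 0.08363301 0.05      ]
[0.49127685 0.02658025 0.23      ] [ 0.55694792 -0.27375077  0.23      ]
```

```bash
python3 -c "
import cv2,numpy as np
a=cv2.imread('pics/ov_t.png');b=cv2.imread('pics/ov_s.png');print(a.shape,b.shape)
cv2.imwrite('pics/ov.png',cv2.resize(np.hstack([a,b]),None,fx=.66,fy=.66))"
```

```text
(480, 600, 3) (480, 600, 3)
```

View pics/ov.png

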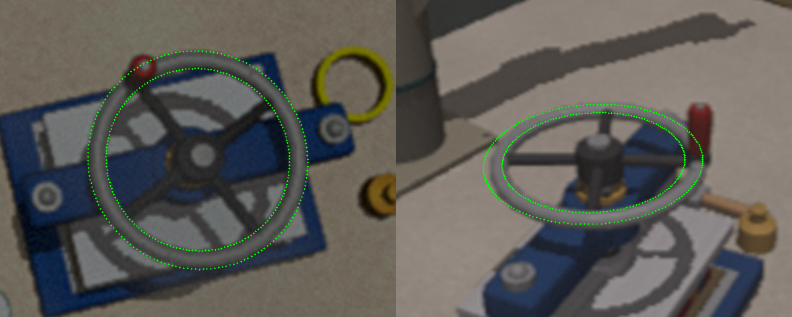

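The projected rim circle lies on the rim in both views. The wheel centre is at about (0.524, -0.128) and the handle is at about 38° in world yaw. Next I'll check reach and the last joint's range along the push circle.

```bash
cat >> h.py <<'E'
C=np.array([.524,-.1275]); PH0=np.degrees(np.arctan2(-.066+.1275,.603-.524))
def pose(phi,off,sgn,gap=0.0235,dz=0.024,turned=None):
    """finger pose pushing handle at world angle phi(deg); face normal = tangent rotated by off"""
    a=np.radians(phi); h=C+.1*np.array([np.cos(a),np.sin(a)])
    y=np.radians(phi+90+off); n=np.array([np.cos(y),np.sin(y)])
    turned=phi-PH0 if turned is None else turned
    p=h-gap*n; z=.2555+dz+.006*turned/360
    X=np.array([sgn*n[0],sgn*n[1],0]);Y=np.array([0,0,-1.]);R=np.stack([X,Y,np.cross(X,Y)],1)
    return np.array([p[0],p[1],z]),R
E
python3 - <<'E'
from station import env
from h import *
print(PH0)
for s in (1,-1):
  for d in (0,25):
    print(s,d)
    for k in range(0,361,30):
        off=d*(1-2*k/360)
        p,R=pose(PH0+k,off,s); q=env.inverse_kinematics(p,R)
        print(k,None if q is None else np.round(q,0).astype(int).tolist())
E
```

```text
37.90008035536839
1 0
0 [-28, 46, 66, 89, -43, 74, -99]
30 [-34, 42, 66, 95, -41, 70, -71]
60 [-33, 31, 51, 103, -27, 60, -54]
90 [-34, 25, 50, 110, -23, 56, -25]
120 [-32, 22, 51, 115, -21, 53, 8]
150 [-27, 21, 53, 116, -21, 53, 45]
180 [-21, 25, 56, 113, -25, 56, 85]
210 [-6, 25, 39, 106, -19, 56, 109]
240 [2, 28, 30, 98, -16, 58, 135]
270 [7, 31, 18, 90, -11, 61, 156]
300 [46, 43, -61, 84, 38, 75, 140]
330 [-22, 47, 66, 86, -43, 76, -125]
360 [-28, 45, 66, 89, -42, 74, -99]
1 25
0 [-29, 46, 66, 88, -43, 74, -75]
30 [-29, 36, 50, 95, -30, 64, -62]
60 [-31, 29, 46, 103, -24, 58, -41]
90 [-32, 24, 46, 110, -21, 54, -16]
120 [-31, 20, 49, 115, -19, 52, 14]
150 [-26, 21, 52, 116, -21, 53, 49]
180 [-21, 25, 56, 113, -25, 56, 85]
210 [-6, 25, 39, 106, -19, 56, 105]
240 [1, 28, 31, 98, -16, 58, 127]
270 [6, 30, 20, 91, -11, 61, 144]
300 [9, 32, 9, 87, -6, 62, 161]
330 [-23, 46, 66, 87, -43, 75, -145]
360 [-28, 44, 66, 90, -42, 73, -123]
-1 0
0 [-10, 33, 25, 88, -15, 62, 57]
30 [-10, 29, 18, 95, -10, 59, 79]
60 [-10, 24, 13, 102, -6, 55, 104]
90 [-6, 19, 9, 109, -4, 52, 133]
120 [-2, 16, 9, 114, -3, 50, 167]
150 [-34, 26, 66, 116, -29, 56, -125]
180 [-26, 29, 66, 113, -32, 59, -87]
210 [-15, 30, 55, 106, -28, 59, -60]
240 [-18, 44, 73, 98, -44, 72, -17]
270 [-16, 45, 68, 91, -43, 74, 6]
300 [-12, 39, 49, 86, -31, 68, 20]
330 [-10, 36, 34, 85, -21, 65, 36]
360 [-10, 33, 25, 88, -15, 63, 57]
-1 25
0 [-7, 33, 20, 87, -12, 62, 78]
30 [-8, 28, 14, 94, -8, 58, 97]
60 [-8, 23, 10, 102, -5, 55, 118]
90 [-4, 18, 5, 110, -2, 52, 143]
120 [49, 24, -61, 113, 25, 57, 143]
150 [-34, 26, 66, 116, -29, 56, -121]
180 [-26, 29, 66, 113, -32, 59, -87]
210 [-15, 30, 55, 106, -28, 59, -65]
240 [-18, 43, 71, 98, -43, 71, -27]
270 [-18, 46, 70, 92, -45, 75, -5]
300 [-14, 40, 53, 87, -33, 69, 5]
330 [-12, 36, 39, 87, -24, 66, 19]
360 [-12, 33, 30, 90, -18, 63, 35]
```

```bash
python3 - <<'E'
from station import env,telemetry,imaging
from h import *
env.gripper_to(0.0)
p,R=pose(PH0,0,1,gap=.05,dz=.16)
env.movel([.2,.6,.42],rate=.3)
q=np.array(telemetry.get_joints()); 
env.move_j([-10,25,20,80,-12,62,-118])
env.move_to(p,R)
print(telemetry.get_time_s(),np.round(telemetry.get_joints(),1),telemetry.get_eef_pos(),p,telemetry.get_grip_width())
env.movel(pose(PH0,0,1,gap=.05,dz=.03)[0],rate=.15)
print(telemetry.get_time_s(),np.round(telemetry.get_joints(),1),telemetry.get_eef_pos(),telemetry.get_ft_force())
a=imaging.read_camera("top")["img"][100:260,230:430,::-1];b=imaging.read_camera("scene")["img"][110:270,150:350,::-1]
cv2.imwrite("pics/app.png",cv2.resize(np.hstack([a,b]),None,fx=2,fy=2,interpolation=cv2.INTER_CUBIC))
E
```

```text
5.175 [  -6.3   29.7   24.1   71.7  -11.8   81.  -125.3] [ 0.63415125 -0.10564906  0.41508193] [ 0.63362264 -0.10552553  0.4155    ] 0.005387487200336115
6.1917 [  -6.1   34.    22.5   84.6  -13.8   64.  -123.1] [ 0.6342773 -0.1054446  0.286572 ] [ 0.65269497 -0.34130316  0.65484227]
```

View pics/app.png

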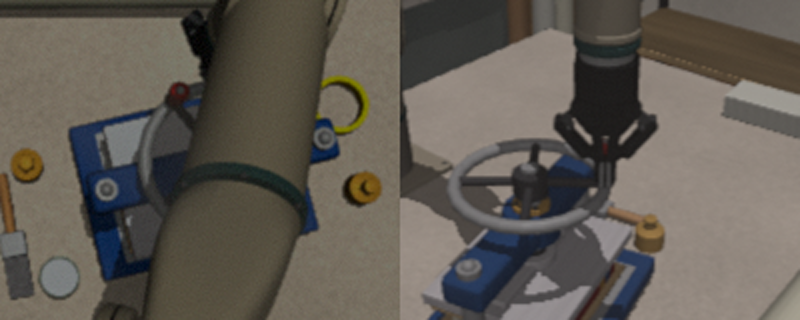

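The shut fingertips are just behind the handle, on its clockwise side and above the rim. I'll start with a small push and check contact.

```bash
cat > push.py <<'E'
from station import env,telemetry
from h import *
def push(k0,k1,s,step=6,rate=.06,DZ=.03,pr=1):
    n=max(1,int(np.ceil((k1-k0)/step)))
    for i,k in enumerate(np.linspace(k0,k1,n+1)[1:]):
        p,R=pose(PH0+k,0,s,dz=DZ); env.movel(p,R,rate)
        if i%pr==0 or i==n-1:
            f=np.array(telemetry.get_ft_force()); a=np.radians(PH0+k); 
            e=np.array(telemetry.get_eef_pos())-p
            ft=f[:2]@[-np.sin(a),np.cos(a)]; fr=f[:2]@[np.cos(a),np.sin(a)]
            q=telemetry.get_joints()
            print(f"k={k:.0f} t={telemetry.get_time_s():.1f} ftan={ft:.1f} frad={fr:.1f} fz={f[2]:.1f} err={np.round(e*1e3,1)} j3={q[2]:.0f} j7={q[6]:.0f}")
E
python3 - <<'E'
from push import *
p,R=pose(PH0,0,1,gap=.0265,dz=.03,turned=0); env.movel(p,R,.08)
push(-1,12,1,step=4)
E
```

```text
k=2 t=7.0 ftan=-2.2 frad=-0.3 fz=-0.3 err=[ 0.5 -0.7  0.3] j3=22 j7=-123
k=6 t=7.2 ftan=-4.3 frad=0.7 fz=0.3 err=[ 0.7 -0.7  0.4] j3=21 j7=-121
k=9 t=7.5 ftan=-3.1 frad=0.9 fz=2.2 err=[ 0.4 -0.2  0.3] j3=20 j7=-119
k=12 t=7.8 ftan=-3.0 frad=-0.1 fz=1.5 err=[0.2 0.1 0.2] j3=20 j7=-116
```

Contact and force are as expected, so I'll push on through the first half.

```bash
python3 - <<'E'
from push import *
push(12,195,1,step=6,pr=3)
from station import imaging
a=imaging.read_camera("top")["img"][100:260,230:430,::-1];b=imaging.read_camera("scene")["img"][110:270,150:350,::-1]
cv2.imwrite("pics/mid.png",cv2.resize(np.hstack([a,b]),None,fx=2,fy=2,interpolation=cv2.INTER_CUBIC))
E
```

```text
k=18 t=8.1 ftan=-2.3 frad=0.9 fz=2.0 err=[-0.3  0.6 -0. ] j3=18 j7=-112
k=36 t=9.1 ftan=-0.7 frad=0.3 fz=-0.4 err=[-0.4  0.2 -0.2] j3=13 j7=-99
k=53 t=10.0 ftan=-1.0 frad=0.2 fz=-1.2 err=[-0.2  0.  -0. ] j3=9 j7=-85
k=71 t=11.0 ftan=-1.4 frad=0.2 fz=-0.3 err=[-0.1 -0.   0.1] j3=4 j7=-70
k=89 t=12.0 ftan=-1.3 frad=0.0 fz=1.0 err=[-0.1 -0.1  0. ] j3=0 j7=-53
k=106 t=12.9 ftan=-1.7 frad=0.7 fz=0.9 err=[-0.1 -0.2 -0. ] j3=-3 j7=-34
k=124 t=13.9 ftan=-1.5 frad=1.2 fz=1.2 err=[-0.2 -0.2 -0.1] j3=-6 j7=-15
k=142 t=14.9 ftan=-0.8 frad=1.0 fz=1.2 err=[-0.2 -0.2 -0.1] j3=-9 j7=6
k=160 t=15.9 ftan=-2.2 frad=0.3 fz=0.8 err=[-0.1 -0.2 -0. ] j3=-12 j7=27
k=177 t=16.9 ftan=-0.9 frad=0.2 fz=0.2 err=[-0.  -0.2 -0.1] j3=-15 j7=47
k=195 t=17.8 ftan=-1.2 frad=0.7 fz=-0.1 err=[ 0.  -0.2 -0.1] j3=-18 j7=65
```

View pics/mid.png

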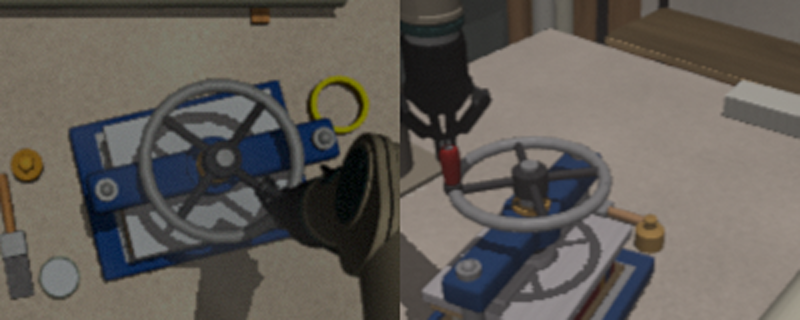

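The handle is at the near right of the wheel with the fingers still behind it. I'll carry on to about 255°, then lift off and turn the tool half round for the rest.

```bash
python3 - <<'E'
from push import *
push(195,255,1,step=6,pr=2)
k=255
p,R=pose(PH0+k,0,1,gap=.045,dz=.03); env.movel(p,rate=.08)
p2,_=pose(PH0+k,0,1,gap=.045,dz=.16); env.movel(p2,rate=.2)
print(np.round(telemetry.get_joints(),0),telemetry.get_time_s())
q=np.array(telemetry.get_joints(),float); q[6]-=180; env.move_j(q.tolist())
_,R=pose(PH0+k,0,-1); env.move_to(p2,R)
print(np.round(telemetry.get_joints(),0),telemetry.get_time_s(),telemetry.get_eef_pos(),p2)
env.movel(p,R,.15)
p,R=pose(PH0+k,0,-1,gap=.0255,dz=.03); env.movel(p,R,.08)
push(k-1,330,-1,step=6,pr=2)
from station import imaging
a=imaging.read_camera("top")["img"][100:260,230:430,::-1];b=imaging.read_camera("scene")["img"][110:270,150:350,::-1]
cv2.imwrite("pics/mid2.png",cv2.resize(np.hstack([a,b]),None,fx=2,fy=2,interpolation=cv2.INTER_CUBIC))
E
```

```text
k=201 t=18.3 ftan=-0.6 frad=1.3 fz=-0.3 err=[ 0.1 -0.1 -0. ] j3=-19 j7=71
k=213 t=18.9 ftan=-1.0 frad=0.4 fz=-0.3 err=[ 0.1 -0.1 -0. ] j3=-22 j7=82
k=225 t=19.6 ftan=-0.9 frad=-1.0 fz=0.1 err=[ 0.2 -0.  -0. ] j3=-24 j7=93
k=237 t=20.3 ftan=-1.4 frad=0.0 fz=-0.1 err=[ 0.1 -0.  -0. ] j3=-27 j7=103
k=249 t=20.9 ftan=-2.0 frad=0.2 fz=-1.1 err=[ 0.1  0.  -0. ] j3=-30 j7=112
k=255 t=21.3 ftan=-1.3 frad=0.7 fz=-0.6 err=[ 0.1  0.1 -0. ] j3=-31 j7=117
[ 43.  24. -33.  82.  13.  79. 122.] 22.475
[ 43.  23. -33.  82.  13.  79. -58.] 25.375 [ 0.52153846 -0.23711807  0.41989265] [ 0.52145921 -0.23712912  0.41975   ]
k=260 t=27.1 ftan=-0.9 frad=0.1 fz=0.6 err=[-0.3 -0.4 -0.1] j3=-33 j7=-59
k=272 t=27.8 ftan=-3.2 frad=0.5 fz=0.3 err=[-0.  0. -0.] j3=-35 j7=-50
k=283 t=28.4 ftan=-1.0 frad=0.4 fz=1.3 err=[ 0.1  0.2 -0. ] j3=-38 j7=-42
k=295 t=29.1 ftan=-3.2 frad=-0.7 fz=-0.2 err=[ 0.1  0.2 -0. ] j3=-41 j7=-33
k=307 t=29.7 ftan=-2.3 frad=0.9 fz=0.1 err=[ 0.   0.2 -0. ] j3=-44 j7=-25
k=318 t=30.4 ftan=-2.1 frad=-0.5 fz=-0.5 err=[0.  0.3 0. ] j3=-47 j7=-16
k=330 t=31.0 ftan=-2.3 frad=0.9 fz=0.7 err=[ 0.   0.3 -0. ] j3=-49 j7=-8
```

View pics/mid2.png

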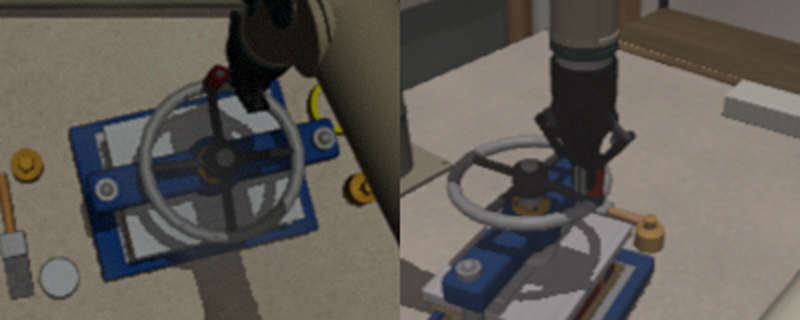

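The handle is at about 8° world yaw, as planned for k=330. I'll push the rest short of full, back off, and measure.

```bash
python3 - <<'E'
from push import *
from station import imaging
push(330,358,-1,step=6,pr=2)
p,R=pose(PH0+358,0,-1,gap=.05,dz=.03); env.movel(p,rate=.08)
p2=p.copy();p2[2]+=.2; env.movel(p2,rate=.2)
p2[:2]=[.5,-.35]; env.movel(p2,rate=.25)
T=imaging.read_camera("top");S=imaging.read_camera("scene")
print(telemetry.get_time_s())
print("top",[b for b in blobs(T) if abs(b[1][0]-319)<30],"scene",[b for b in blobs(S) if abs(b[1][0]-252)<30])
a=T["img"][100:260,230:430,::-1];b=S["img"][110:270,150:350,::-1]
cv2.imwrite("pics/end.png",cv2.resize(np.hstack([a,b]),None,fx=2,fy=2,interpolation=cv2.INTER_CUBIC))
E
```

```text
k=336 t=31.4 ftan=-1.4 frad=-0.0 fz=-1.0 err=[-0.   0.2 -0. ] j3=-51 j7=-4
k=347 t=32.1 ftan=-1.1 frad=-0.7 fz=-1.0 err=[-0.1  0.3  0. ] j3=-54 j7=4
k=358 t=32.7 ftan=-1.9 frad=-0.3 fz=0.1 err=[-0.1  0.3  0. ] j3=-57 j7=11
35.675
top [([317, 140, 9, 8, 48], [321.0, 143.6])] scene [([249, 179, 9, 18, 128], [252.5, 187.3])]
```

View pics/end.png

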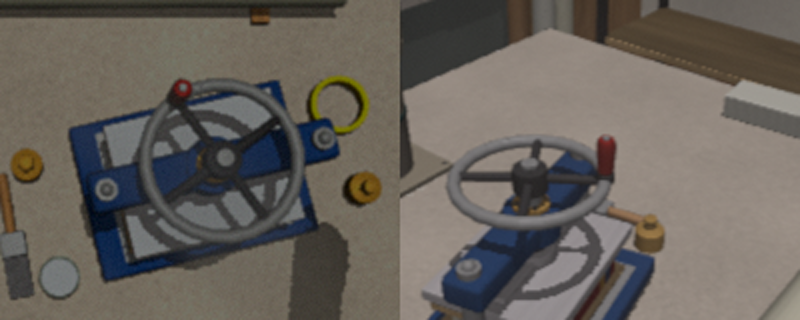

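The handle blob is within 2 px of its starting position in both views (top (321.0,143.6) against (319.3,144.9)). That is about 5 mm to the side plus the 6 mm rise. Everything else looks unmoved, and the hand is clear.

```bash
python3 - <<'E'
from station import env,telemetry,finish_job
env.pause(0.5); print(telemetry.get_ft_force(),telemetry.get_time_s()); finish_job()
E
```

```text
[-0.28313315  0.37452489  0.6937178 ] 36.175
the job is handed in; nothing more can be done
```

I let the press up by one full turn and handed the job in at about 36 s; no verdict is reported.

**How it was pushed:** I pushed the handle counter-clockwise with the shut fingertips. At about 255° I lifted off once to turn the tool half round, then pushed on to about 358° and took the hand away.

**Last checks:**
- **Handle:** it is within 2 pixels of its starting image position in both views. I estimate it is about 5 mm off horizontally plus the 6 mm screw rise, so roughly 8 mm against the 24 mm limit.
- **Forces:** the wrist readings at the end of each push step were only about 1 to 4 N. That is below the 5 to 6 N stated, because they were taken after each step had stopped. At hand-in the reading was below 1 N, with nothing in contact.
- **Everything else:** the album, boards, weights, jar, tape and brush looked unmoved by eye, but I did not measure them.

No check failed or disagreed.

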